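Count along the sorter rail and push the side plate into the third gap

TASK

Starting at the end of the sorter where the brass fly reel stands, run a fingertip along the sprung rail from the first gap over the second to the third, touching the rail at each, and go no further along it. Then push the black side plate across the tray floor into that third gap until it is fully home against the back, and leave it there. Only touch and push: do not lift or tip the plate, leave it where it is until the count is done, and leave the reel, the knob and the chrome guide where they are.

Things in the scene. Friction and masses are not known exactly. Their poses are not given: they have to be found in the camera images.
- tray: Shallow tin tray, fixed, 270 by 372 mm. Origin on the shelf (z = 0); its x points from the open front to the green sorter along its far side, y along the sorter, z up. Floor top at z = 3 mm, from x = -150 to 120 mm; rim 13 mm high at the front (x = -150 mm) and the ends (y = +-186 mm). The first gap of the sorter is the one at the end (+y or -y) where the brass reel stands.
- sorter (a point): Middle of the sorter: foot of its back wall's front face, at tray x = 95, y = 0, z = 3 mm, axes as the tray's. Seven green dividers 4 mm thick, 56 mm apart (y = -168 to 168 mm), reach from the back wall forward to tray x = 56 mm; 28 mm high, back wall 32 mm. The six empty gaps, 52 mm wide, open in front and above, are centred at y = +-140, +-84, +-28 mm; the third is at 28 mm on the reel's side.
- rail: Steel rail above the sorter's back wall, along tray y: 12 mm wide, 348 mm long, 6 mm thick. Origin at the middle of its flat top, at tray x = 101, y = 0, z = 50 mm when up.
- rail_end (a point): End of the rail's flat top at tray y = +174 mm. The rail gives straight down on springs: 0.6 N starts it, then 0.4 N per mm, stop at 8 mm; 2 to 5 mm down is a good touch. A round brass bump 1.5 mm high sits on it over each divider. A gap is counted when the rail is touched with the fingers' centre within 18 mm of the gap's middle along y.
- sideplate: Black plastic side plate of a reel: loose flat disc 42 mm in diameter, 12 mm thick, with a boss 20 mm in diameter up to 17 mm; about 30 g. Lies on the tray floor in front of the sorter. Origin at the centre of its underside, z up; its yaw does not matter. Home against the back wall its origin is at tray x = 74 mm and its front edge stands 3 mm out of the gap.
- reel: Brass fly reel lying flat on the shelf just beyond one end of the tray, 72 mm in diameter, 34 mm high, with a small dark handle up to 42 mm. Marks the end to count from. Origin at the centre of its underside. Leave it alone.
- tension_knob: Pewter-coloured grey tension knob standing on the shelf beyond the other end of the tray, 38 mm in diameter, 22 mm high. Origin at the centre of its underside. Leave it alone.
- guide: Chrome level-wind guide lying in a front corner of the tray, on its floor: 50 mm bar along its y, 12 mm wide, 24 mm high with its small arch. Origin at the centre of its underside. Leave it alone.
Not all that is in view belongs to the job. What is shaped like the sideplate but pink is not meant.

How it is judged (in metres and radians):
On the way, in this order (a step that is already met when the one before it is completed fails the run):
1. a fingertip touches the rail over the first gap from the brass reel's end, the side plate not yet moved (((y of reel in the frame of tray above 0 m and y of the grasp point in the frame of tray between 0.122 and 0.158 m and contact force between rail and the fingers above 0.15 N and distance of sideplate from where it was at the start of the episode below 0.015 m) or (y of reel in the frame of tray below 0 m and y of the grasp point in the frame of tray between -0.158 and -0.122 m and contact force between rail and the fingers above 0.15 N and distance of sideplate from where it was at the start of the episode below 0.015 m))), for 0.05 s.
2. a fingertip touches the rail over the second gap from the brass reel's end, the side plate not yet moved (((y of reel in the frame of tray above 0 m and y of the grasp point in the frame of tray between 0.066 and 0.102 m and contact force between rail and the fingers above 0.15 N and distance of sideplate from where it was at the start of the episode below 0.015 m) or (y of reel in the frame of tray below 0 m and y of the grasp point in the frame of tray between -0.102 and -0.066 m and contact force between rail and the fingers above 0.15 N and distance of sideplate from where it was at the start of the episode below 0.015 m))), for 0.05 s.
3. a fingertip touches the rail over the third gap from the brass reel's end, the side plate not yet moved (((y of reel in the frame of tray above 0 m and y of the grasp point in the frame of tray between 0.01 and 0.046 m and contact force between rail and the fingers above 0.15 N and distance of sideplate from where it was at the start of the episode below 0.015 m) or (y of reel in the frame of tray below 0 m and y of the grasp point in the frame of tray between -0.046 and -0.01 m and contact force between rail and the fingers above 0.15 N and distance of sideplate from where it was at the start of the episode below 0.015 m))), for 0.05 s.
4. the side plate is pushed home in the third gap (((y of reel in the frame of tray above 0 m and y of sideplate in the frame of tray between 0.018 and 0.038 m and x of sideplate in the frame of tray above 0.068 m and z of sideplate in the frame of tray below 0.006 m and angle between sideplate's own z axis and vertical below 0.15 rad) or (y of reel in the frame of tray below 0 m and y of sideplate in the frame of tray between -0.038 and -0.018 m and x of sideplate in the frame of tray above 0.068 m and z of sideplate in the frame of tray below 0.006 m and angle between sideplate's own z axis and vertical below 0.15 rad))), for 0.1 s.
At the end, for the whole second after the job is handed in: The side plate lies flat and still on the tray floor in the third gap from the brass reel's end, within 6 mm of touching the back wall; reel, knob and guide are within 15 mm of where they were (((y of reel in the frame of tray above 0 m and y of sideplate in the frame of tray between 0.018 and 0.038 m and x of sideplate in the frame of tray above 0.068 m and z of sideplate in the frame of tray below 0.006 m and angle between sideplate's own z axis and vertical below 0.15 rad) or (y of reel in the frame of tray below 0 m and y of sideplate in the frame of tray between -0.038 and -0.018 m and x of sideplate in the frame of tray above 0.068 m and z of sideplate in the frame of tray below 0.006 m and angle between sideplate's own z axis and vertical below 0.15 rad)) and linear speed of sideplate below 0.01 m/s and distance of each of reel, tension_knob, guide from where it was at the start of the episode below 0.015 m).
It fails at once if the side plate is lifted off the tray floor or tipped up (z of sideplate in the frame of tray above 0.011 m or angle between sideplate's own z axis and vertical above 0.5 rad).
It fails at once if the finger runs on along the rail past the middle of the fourth gap ((y of reel in the frame of tray above 0 m and contact force between rail and the fingers above 0.15 N and y of the grasp point in the frame of tray below -0.028 m) or (y of reel in the frame of tray below 0 m and contact force between rail and the fingers above 0.15 N and y of the grasp point in the frame of tray above 0.028 m)).
It fails at once if the brass reel is shifted by more than 15 mm (distance of reel from where it was at the start of the episode above 0.015 m).
It fails at once if the pewter-coloured knob is shifted by more than 15 mm (distance of tension_knob from where it was at the start of the episode above 0.015 m).
It fails at once if the chrome guide is shifted by more than 15 mm (distance of guide from where it was at the start of the episode above 0.015 m).
It also fails if it takes over 64 s, if anything falls off the work surface, if the arm or the gripper's body presses on something with over 40 N, if the wrist force passes 120 N, or if a joint passes its speed limit or range.

ROBOT

A 7-joint arm with a two-finger parallel gripper is mounted at the origin on the work surface. World frame = base frame: x ahead of the robot, y to its left, z up, the work surface at z = 0. Lengths are in mm, angles in degrees, forces in N, time in s.
With the tool pointing down it reaches from about 425 to 925 mm from the base axis. Payload 6.8 kg.
Tool frame: the origin (TCP) lies midway between the tips of the shut fingers; the grasp point (between the pads) lies 19 mm behind it; z points along the fingers, y is the line along which they close (so a half turn about z gives the same grasp; the last joint's range is limited). The gripper opens to 88 mm and grips with 3 to 60 N. Pads are 20 mm wide; open, the fingers measure 115 mm over their backs; the gripper's body (75 mm by 178 mm) begins 61 mm behind the grasp point.
Start: joints at [-73.058, 27.33, 1.283, 89.118, -0.659, 63.558, -4.761], TCP at [265.216, 620.732, 222.664] pointing down, gripper open.
Joint ranges: [-169.35, 169.35], [-19.33, 120.38], [-80.79, 83.38], [13.8, 139.57], [-78.32, 258.32], [9.67, 109.79], [-169.56, 169.56]. Speed limits (degrees/s): [136.94, 136.94, 180, 180, 180, 180, 180].

INTERFACE

Orientations are given as a 3x3 rotation matrix whose columns are the frame's x, y, z axes.
In Python, from cell import manip, kinematics, grab_frame, camera_info, job gives the robot as it stands. Calls block until the motion is done:
- manip.movep(position, orientation): joint-space move of the TCP to a pose.
- manip.move_linear(position, rotation=None, velocity=150): straight line of the TCP; rotation=None keeps the orientation; velocity is the mean speed in mm/s.
- manip.set_joints(angles): joint-space move.
- manip.command_gripper(opening): finger opening in mm; the grip force is fixed at half the most; returns when the fingers have stopped.
- manip.pause(seconds).
- kinematics.inverse_kinematics(position, orientation): joint angles nearest the present ones, or None.
- manip.sense(): the state.
- grab_frame(name): name is "scene" or "top"; returns the picture (420x560x3 uint8, red, green, blue); there is no depth.
- camera_info(name): a dict with "fx", "fy", "cx", "cy" (pixels), "k1" (the pictures are not rectified: a ray, as slopes to the right and down, at radius r is drawn at 1 + k1 r^2 times it, then the intrinsics apply), "world_from_camera" (4x4, takes a point from camera to world coordinates). Camera axes: x right, y down, z forward; pixel columns grow to the right and rows downward; lengths in mm; the calibration is good to about 2 mm. A picture is of the moment at which its call begins. camera_info takes no time and is no camera call.
A pose or a line that the arm cannot do raises manip.IKError and nothing moves.
- job.sign_off(): hands the job in; it is judged then, once.
The state is a dict: "time_s": time; "joint_positions": joint angles; "joint_vel": joint speeds; "effort": joint torques, N m; "tcp_pos": TCP position; "tcp_rot": TCP orientation; "ft_force": force on the tool from outside, world axes, zero at the start; "ft_torque": the same for the moment, N m; "gripper_width": finger opening in mm; "finger_force": force on a finger pad.
Only numpy, scipy, OpenCV 4.12 (cv2) and the standard library are available. Lean on these libraries where they do the work, as an engineer would, in place of code of your own. Each camera call takes 0.05 s, during which the arm holds its last target. There are 200 camera calls.

## Working session

There is one attempt and no reset: what is moved stays moved. The work goes in short steps, each a Python script; the robot and the scene stay as the last script left them, time stands still between calls to the robot, and variables do not carry over. Pictures are saved under pics/ and viewed, at most 10 in all, crops included, and the job is handed in when it is done.

```bash
ls; mkdir -p pics; python3 - <<'E'
from cell import *
import cv2
for n in("scene","top"):
    cv2.imwrite(f"pics/{n}0.png",cv2.resize(grab_frame(n),None,fx=1.4,fy=1.4,interpolation=cv2.INTER_CUBIC)[:,:,::-1]); print(n,camera_info(n))
print(manip.sense())
E
```

```text
pics
scene {'fx': 480.9235015724862, 'fy': 480.9235015724862, 'cx': 284.9371661345277, 'cy': 209.70072478758755, 'k1': -0.004695705734088424, 'world_from_camera': array([[-6.66933592e-01,  5.08903078e-01, -5.44258432e-01,
         9.88972253e+02],
       [ 7.45025158e-01,  4.43970610e-01, -4.97822871e-01,
         4.56796651e+02],
       [-1.17088429e-02, -7.37501020e-01, -6.75244510e-01,
         6.51478499e+02],
       [ 0.00000000e+00,  0.00000000e+00,  0.00000000e+00,
         1.00000000e+00]])}
top {'fx': 394.25362461847544, 'fy': 394.25362461847544, 'cx': 275.5044087460718, 'cy': 208.52206505579687, 'k1': 0.018457349289975004, 'world_from_camera': array([[ 2.47384572e-02, -9.87724761e-01,  1.54232955e-01,
         4.09508845e+02],
       [-9.99029475e-01, -1.88018136e-02,  3.98321552e-02,
         1.38039865e+01],
       [-3.64433468e-02, -1.55068654e-01, -9.87231277e-01,
         8.02671981e+02],
       [ 0.00000000e+00,  0.00000000e+00,  0.00000000e+00,
         1.00000000e+00]])}
{'time_s': 0.1, 'joint_positions': array([-73.05975625,  27.36800556,   1.2787355 ,  89.16725726,
        -0.66021178,  63.55786685,  -4.76018553]), 'joint_vel': array([-0.11891048, -0.09159193,  0.05555581, -0.11121637, -0.00984048,
        0.10028448,  0.00858848]), 'effort': array([ 4.81106399e-03, -5.84096038e+01,  1.54025886e+00, -2.73315471e+01,
       -5.41741715e-02,  1.30592199e-02,  5.53706695e-05]), 'tcp_pos': array([264.98616591, 620.2725135 , 221.85391659]), 'tcp_rot': array([[-9.19609383e-01,  3.92833696e-01, -5.19964269e-04],
       [ 3.92834033e-01,  9.19608312e-01, -1.40521219e-03],
       [-7.38512342e-05, -1.49650598e-03, -9.99998878e-01]]), 'ft_force': array([-0.96907072,  0.1768173 , -0.96616597]), 'ft_torque': array([-0.06216348,  0.03518719,  0.00194194]), 'finger_force': 0.0, 'gripper_width': 87.66859313136345}
```

View pics/scene0.png

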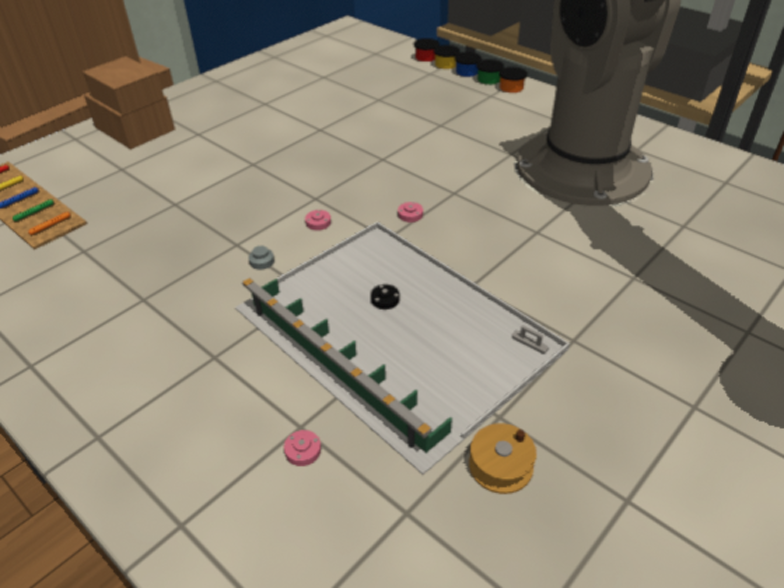

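View pics/top0.png

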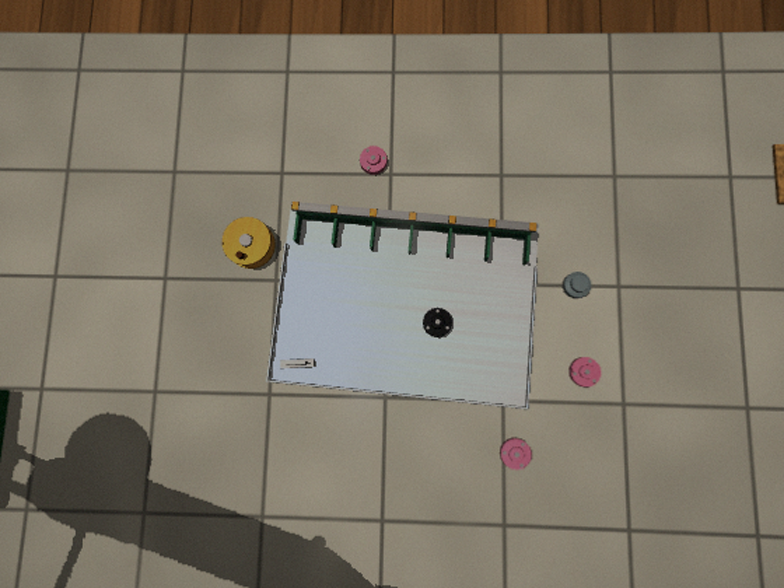

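The scene view has the reel at (503,455), the plate at (385,296), the rail from (248,284) to (425,432) and the knob at (261,257). The top view has the rail bumps running from (295,206) to (533,227), the plate at (438,323) and the reel at left, which is tray +y. I'll enlarge both for precise pixels.

```bash
python3 - <<'E'
from cell import *
import cv2
for n,(x,y,w,h) in dict(scene=(165,155,245,183),top=(188,135,200,150)).items():
    f=grab_frame(n); s=800/w
    cv2.imwrite(f"pics/{n}1.png",cv2.resize(f[y:y+h,x:x+w],(800,int(h*s)),interpolation=cv2.INTER_CUBIC)[:,:,::-1])
    hsv=cv2.cvtColor(f,cv2.COLOR_RGB2HSV)
    m=cv2.inRange(hsv,(12,150,120),(25,255,255)); 
    k,_,st,c=cv2.connectedComponentsWithStats(m)
    print(n,'orange',[(c[i].round(2).tolist(),st[i,4]) for i in range(1,k) if st[i,4]>8 and x<c[i][0]<x+w and y<c[i][1]<y+h])
    m=cv2.inRange(hsv,(0,0,0),(180,255,45)); k,_,st,c=cv2.connectedComponentsWithStats(m)
    print('black',[(c[i].round(2).tolist(),st[i].tolist()) for i in range(1,k) if st[i,4]>40 and x<c[i][0]<x+w and y<c[i][1]<y+h])
E
```

```text
scene orange [([176.5, 201.0], np.int32(10)), ([193.69, 215.46], np.int32(13)), ([212.25, 231.19], np.int32(16)), ([232.35, 247.59], np.int32(17)), ([253.95, 265.62], np.int32(21)), ([277.14, 284.82], np.int32(22)), ([302.23, 305.77], np.int32(26)), ([359.27, 325.93], np.int32(1421))]
black [([274.76, 212.22], [266, 204, 19, 17, 223]), ([245.3, 268.88], [181, 211, 123, 109, 717])]
top orange [([210.48, 146.35], np.int32(23)), ([238.17, 149.13], np.int32(23)), ([266.08, 151.29], np.int32(24)), ([294.38, 154.1], np.int32(21)), ([322.52, 156.38], np.int32(21)), ([351.27, 159.14], np.int32(22)), ([380.19, 161.41], np.int32(27))]
black [([246.32, 157.99], [210, 150, 84, 27, 539]), ([340.09, 165.68], [295, 158, 88, 31, 552]), ([312.27, 230.08], [302, 220, 21, 21, 300])]
```

View pics/scene1.png

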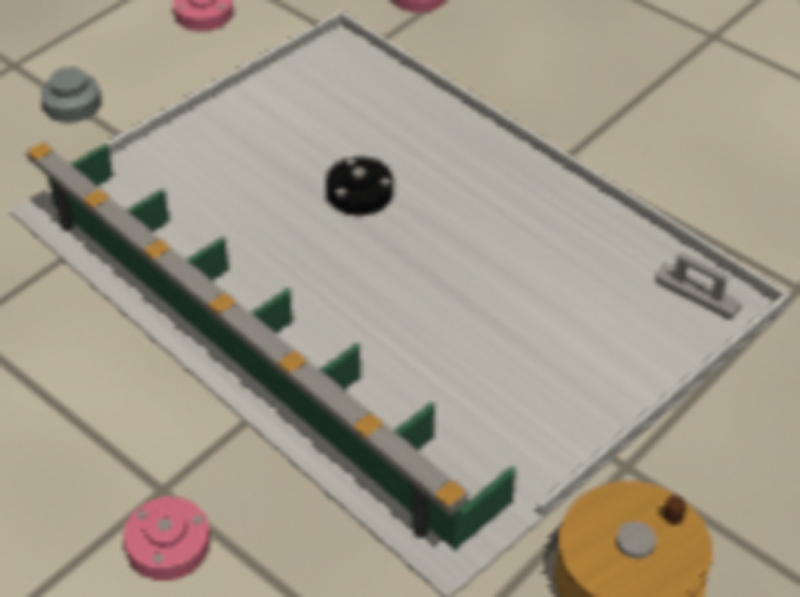

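View pics/top1.png

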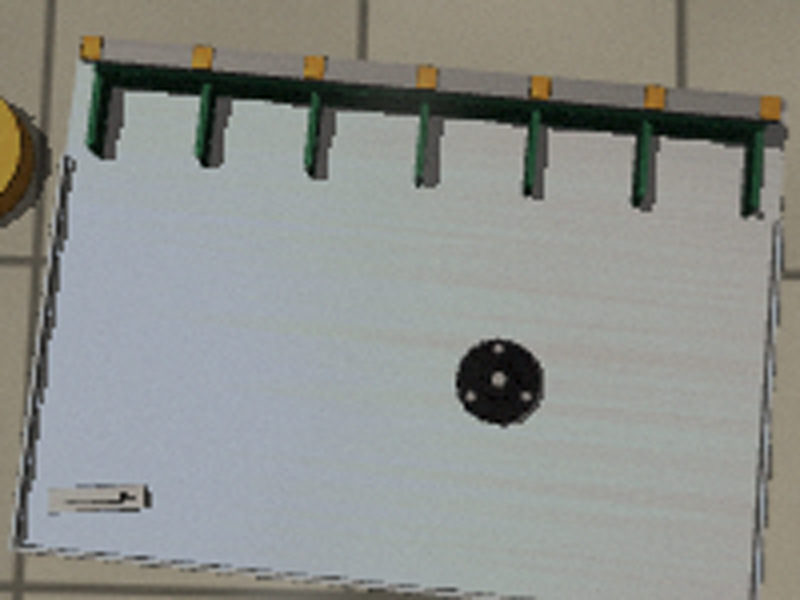

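The crops show the plate's boss at scene (274.6,207.7) and top (312.5,229.5) in native pixels, with all seven bumps clear. Next I triangulate and fit the tray frame.

```bash
cat > h.py <<'E'
from cell import *
import numpy as np, cv2
from scipy.optimize import least_squares
def proj(n,P):
    c=camera_info(n);T=np.linalg.inv(c["world_from_camera"]);q=np.atleast_2d(P)@T[:3,:3].T+T[:3,3]
    s=q[:,:2]/q[:,2:];s=s*(1+c["k1"]*(s**2).sum(1,keepdims=True))
    return s*c["fx"]+[c["cx"],c["cy"]]
def tri(a,b,g=(600,0,20)): return least_squares(lambda P:np.r_[(proj("scene",P)-a).ravel(),(proj("top",P)-b).ravel()],g)
E
python3 - <<'E'
from h import *
S=np.array([[176.5,201],[193.69,215.46],[212.25,231.19],[232.35,247.59],[253.95,265.62],[277.14,284.82],[302.23,305.77]])[::-1]
T=np.array([[210.48,146.35],[238.17,149.13],[266.08,151.29],[294.38,154.1],[322.52,156.38],[351.27,159.14],[380.19,161.41]])
P=np.array([tri(a,b,(690,0,50)).x for a,b in zip(S,T)]);print(P.round(1))
ys=np.arange(168,-169,-56.)
def pts(p): c,s=np.cos(p[3]),np.sin(p[3]);return np.c_[p[0]+c*101-s*ys,p[1]+s*101+c*ys,0*ys+p[2]]
r=least_squares(lambda p:np.r_[(proj("scene",pts(p))-S).ravel(),(proj("top",pts(p))-T).ravel()],[590,0,51,0])
print(r.x.round(4),np.degrees(r.x[3]),np.abs(r.fun).max())
o=tri((274.6,207.7),(312.5,229.5));print(o.x,o.fun)
R=np.array([[np.cos(r.x[3]),-np.sin(r.x[3])],[np.sin(r.x[3]),np.cos(r.x[3])]])
print('plate tray',(o.x[:2]-r.x[:2])@R)
np.savez("tray.npz",p=r.x,plate=o.x)
g=tri((359,320),(177,172),(650,250,34));print('reel',g.x,(g.x[:2]-r.x[:2])@R)
E
```

```text
[[ 649.   177.5   51.2]
 [ 644.3  121.7   51. ]
 [ 640.4   66.2   51.5]
 [ 635.6   10.1   51.2]
 [ 631.8  -45.2   51.4]
 [ 627.  -101.2   51.6]
 [ 622.8 -156.6   52.1]]
[ 5.35153e+02  1.82042e+01  5.13596e+01 -7.84000e-02] -4.494129075013754 0.5672182728705195
[490.17374744 -28.24461558  20.75885306] [-0.5828594  -0.06253435 -0.4692409   0.36693446]
plate tray [-41.20139678 -49.83047661]
reel [600.16810338 249.09619527  29.46710366] [ 46.72318855 235.27643491]
```

```bash
cat >> h.py <<'E'
p=np.load("tray.npz")["p"]; c,s=np.cos(p[3]),np.sin(p[3])
Rt=np.array([[c,-s,0],[s,c,0],[0,0,1.]])
W=lambda x,y,z: Rt@[x,y,z]+[p[0],p[1],0]
Tr=lambda P:(np.asarray(P)-[p[0],p[1],0])@Rt
def rot(deg): # tool -x axis (push direction) at deg in the tray frame, tool z down
    a=np.radians(deg);d=Rt@[np.cos(a),np.sin(a),0];z=np.array([0,0,-1.]);x=-d
    return np.c_[x,np.cross(z,x),z]
def st(t=''):
    q=manip.sense();print(t,round(q["time_s"],1),Tr(q["tcp_pos"]).round(1),(Rt.T@q["ft_force"]).round(2));return q
E
python3 - <<'E'
from h import *
manip.command_gripper(0)
manip.movep(W(101,140,110),rot(0)); st('above')
manip.move_linear(W(101,140,56),velocity=60); manip.pause(.3); f0=st('near')["ft_force"][2]
for z in np.arange(52,45,-1):
    manip.move_linear(W(101,140,z),velocity=20); manip.pause(.2); q=st(z)
    if q["ft_force"][2]-f0>1.2: break
E
```

```text
above 3.8 [100.7 141.6 110.2] [ 0.07 -0.15 -0.21]
near 5.1 [101.1 140.1  56.3] [-0.65 -0.52 -0.64]
52 5.7 [101. 140.  52.] [ 1.11 -0.26  0.3 ]
51 6.1 [101. 140.  51.] [ 0.14  0.21 -0.64]
50 6.5 [101.1 140.1  50.1] [ 0.45 -0.52  1.04]
```

```bash
cat >> h.py <<'E'
def fav(n=20):
    F=[]
    for _ in range(n): manip.pause(.01);F.append(Rt.T@manip.sense()["ft_force"])
    return np.mean(F,0).round(2)
E
python3 - <<'E'
from h import *
for z in(48,47,46.5):
    manip.move_linear(W(101,140,z),velocity=20); manip.pause(.1); st(z);print(fav())
E
```

```text
48 6.9 [101.1 140.   48.1] [ 0.04 -0.94  1.2 ]
[0.58 0.08 1.44]
47 7.4 [101.1 140.1  47.1] [0.03 0.92 1.01]
[0.69 0.35 2.01]
46.5 7.9 [101.1 140.   46.5] [ 0.53 -0.26  1.7 ]
[1.19 0.09 2.17]
```

The force matches about 3.5 mm of deflection, so I slide on to the second and third gaps.

```bash
python3 - <<'E'
from h import *
for y in(84,28):
    manip.move_linear(W(101,y,46.5),velocity=40); manip.pause(.1); st(y);print(fav())
manip.move_linear(W(101,28,120),velocity=100)
manip.movep(W(0,28,150),rot(0)) ; st()
manip.command_gripper(18)
d0=Tr(np.load("tray.npz")["plate"]);print(d0)
tgt=np.array([5,28]);v=tgt-d0[:2];L=np.hypot(*v);u=v/L;a=np.degrees(np.arctan2(u[1],u[0]));print(a,L)
b=d0[:2]-46*u
for aa in(a,a+180,a-90,a+90):
    print(aa,kinematics.inverse_kinematics(W(*b,60),rot(aa)))
E
```

```text
84 9.8 [101.   83.9  46.5] [ 0.28 -0.14  1.87]
[0.09 0.36 2.5 ]
28 11.6 [100.9  27.9  46.5] [0.27 0.34 2.58]
[0.21 0.26 2.19]
 13.1 [ -0.5  28.1 149.9] [ 0.44 -0.16  0.17]
[-41.20139678 -49.83047661  20.75885306]
59.30596481653694 90.51050853211306
59.30596481653694 [  1.25361273  22.00828629  -0.96486338 124.38703368   0.65320254
  33.60921912 144.62686782]
239.30596481653694 [-26.97773088  25.47593316  33.79045425 126.15243005 -24.78604623
  34.79336614 -10.26107131]
-30.694035183463058 [-12.90181995  22.65300044  16.0655315  125.31014114 -11.18246636
  33.33910272  66.17128937]
149.30596481653694 [-50.29872425  48.3356705   72.62849626 127.23705497 -61.05734002
  54.56118119 -64.33147554]
```

```bash
python3 - <<'E'
from h import *
d0=Tr(np.load("tray.npz")["plate"])[:2];tgt=np.array([5,28]);v=tgt-d0;u=v/np.hypot(*v);a=np.degrees(np.arctan2(u[1],u[0]))
b=d0-46*u
manip.movep(W(*b,60),rot(a)); manip.move_linear(W(*b,7),velocity=60); st('down')
manip.move_linear(W(*(d0-32*u),7),velocity=60)
manip.move_linear(W(*(tgt-29*u),7),velocity=50); manip.pause(.3); st('pushed')
manip.move_linear(W(*(tgt-50*u),7),velocity=60); manip.move_linear(W(*(tgt-50*u),90),velocity=120)
manip.movep(W(-60,28,150),rot(0)); st()
f=grab_frame("scene");g=grab_frame("top")
A=cv2.resize(f[155:305,200:400],(400,300),interpolation=cv2.INTER_CUBIC);B=cv2.resize(g[135:285,188:388],(800,600),interpolation=cv2.INTER_CUBIC)
cv2.imwrite("pics/s2.png",cv2.resize(A,(800,600))[:,:,::-1]);cv2.imwrite("pics/t2.png",B[:,:,::-1])
E
```

```text
down 15.7 [-64.5 -89.4   7.2] [ 0.33  0.18 -0.07]
pushed 18.4 [-9.8  3.   7. ] [-0.14 -0.38  0.12]
 20.8 [-60.2  27.8 149.4] [0.79 0.02 0.03]
```

View pics/s2.png

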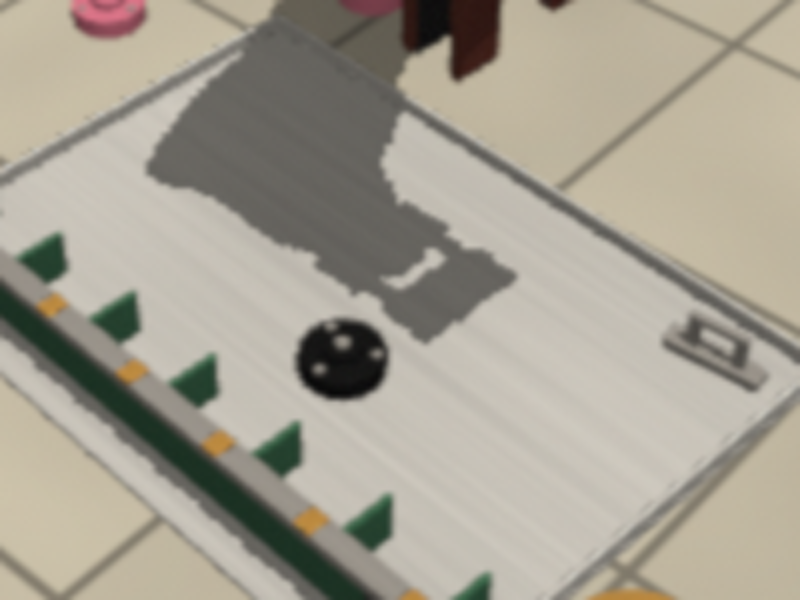

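View pics/t2.png

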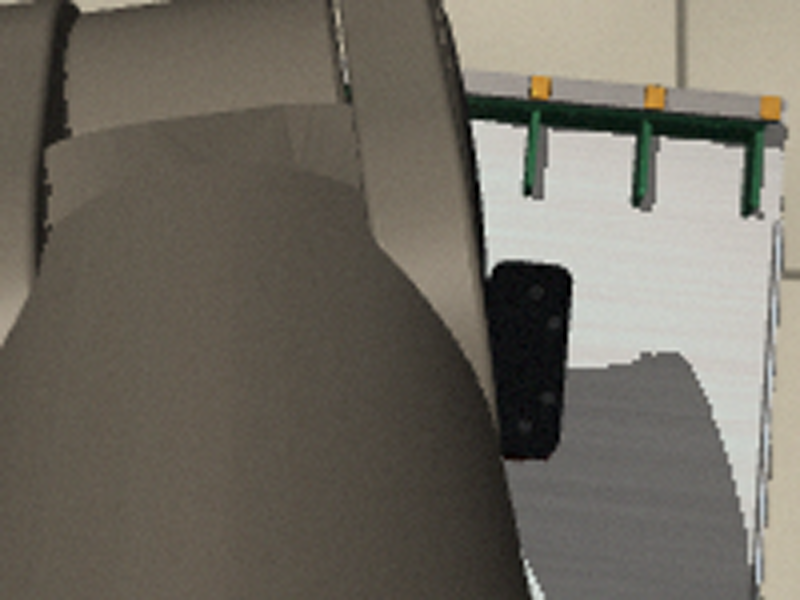

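The scene crop shows the boss at (343,342), which is native (285.8,240.5). The arm hides the plate in the top view. I locate it at the boss height already measured, then push straight in.

```bash
python3 - <<'E'
from h import *
o=least_squares(lambda q:(proj("scene",np.r_[q,20.5])-[285.6,240.4]).ravel(),[540,40]).x
t=Tr(np.r_[o,0]);print(t)
assert abs(t[1]-28)<8
x=t[0];y=t[1]
manip.movep(W(x-50,y,60),rot(0)); manip.move_linear(W(x-50,y,7),velocity=60)
manip.move_linear(W(x-31,y,7),velocity=60)
x2=15  # shift onto the gap's centre line while still in front of the dividers
manip.move_linear(W(x2-29,28,7),velocity=30) if x2>x else None
manip.move_linear(W(38,28,7),velocity=40);manip.pause(.2);st('near');print(fav())
for X in np.arange(40,49,1.):
    manip.move_linear(W(X,28,7),velocity=15);F=fav(12);st(X);print(F)
    if F[0]<-2: break
E
```

```text
[ 3.65117992 29.7646745   0.        ]
near 25.1 [37.9 28.   7. ] [ 0.1  -0.21 -0.14]
[-0.04 -0.09 -0.01]
40.0 25.6 [40.1 28.   7. ] [ 0.03 -0.2   0.15]
[-0.25  0.25  0.05]
41.0 25.9 [41. 28.  7.] [ 0.76  0.86 -0.85]
[ 0.15  0.01 -0.27]
42.0 26.3 [42. 28.  7.] [0.17 0.55 0.66]
[-0.22 -0.06  0.03]
43.0 26.6 [43.1 28.   7. ] [ 0.34 -0.45  0.11]
[-0.18 -0.06  0.13]
44.0 27.0 [44.1 28.   7. ] [-0.2   0.34  0.32]
[-0.2   0.12  0.16]
45.0 27.4 [44.8 28.   6.9] [-0.93  0.13  0.81]
[-1.11  0.02  0.57]
46.0 27.7 [45.2 28.   6.8] [-3.39 -0.4   2.11]
[-4.04 -0.05  1.69]
```

The force rises at TCP x ≈ 45 mm, as predicted for the plate being home. I retreat and check.

```bash
python3 - <<'E'
from h import *
manip.move_linear(W(20,28,7),velocity=50); manip.move_linear(W(20,28,120),velocity=120)
manip.movep(W(-60,190,200),rot(0));st()
f=grab_frame("scene");g=grab_frame("top")
A=cv2.resize(f[200:320,200:360],(400,300),interpolation=cv2.INTER_CUBIC);B=cv2.resize(g[125:245,230:390],(400,300),interpolation=cv2.INTER_CUBIC)
cv2.imwrite("pics/e.png",np.hstack([A,B])[:,:,::-1])
print(proj("scene",W(74,28,20)),proj("top",W(74,28,20)))
E
```

```text
30.3 [-59.7 188.4 199.2] [-0.52 -0.45 -0.19]
[[255.7823044  260.41579048]] [[278.94417883 170.17570889]]
```

View pics/e.png

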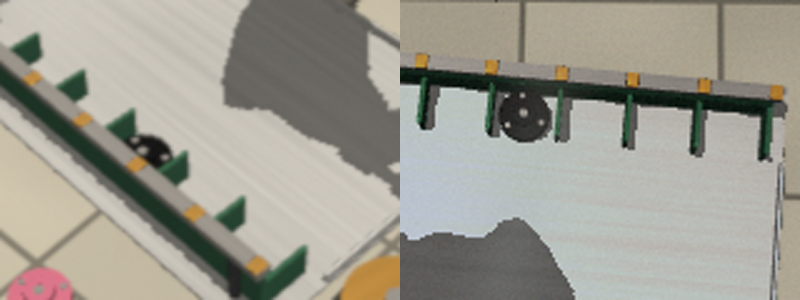

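The top view (right half) shows the boss at (523,113), which is native (279.2,170.2). The fully home position predicts (278.9,170.2). It lies between the bumps at y = 56 and 0 mm, so it is in the third gap.

```bash
python3 -c "
from cell import job
print(job.sign_off())"
```

```text
the job is handed in; nothing more can be done
None
```

I ran a shut fingertip along the rail over gaps one to three from the reel's end, pushed the black plate fully home in the third gap, and handed the job in at about 30 s; no verdict was returned.

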